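# Line up the ink bottles on the stirrer by size

## Task

For the next print run, stand the four amber bottles on the four ringed places of the long white stirrer plate, one in the middle of each ring, in order of size: the smallest at the end next to the stirrer's control box (the grey box with the display and dial) and rising to the largest at the far end. Keep the bottles upright all the way, leave the open dish with the printed sample where it is, and leave the bottles standing free.

Things in the scene. Friction and masses are not known exactly. Their poses are not given: they have to be found in the camera images.
- bottle_30: The smallest of four upright amber glass bottles with a plain paper band and a ribbed white screw cap, closed and heavy enough to stand firmly: 72 mm tall over the cap, body 36 mm across, cap 30 mm across and 18 mm high at the very top (the neck under it is a little narrower). Loose. Origin: centre of its underside; z up the axis.
- bottle_60: The second smallest of four upright amber glass bottles with a plain paper band and a ribbed white screw cap, closed and heavy enough to stand firmly: 92 mm tall over the cap, body 46 mm across, cap 36 mm across and 20 mm high at the very top (the neck under it is a little narrower). Loose. Origin: centre of its underside; z up the axis.
- bottle_125: The second largest of four upright amber glass bottles with a plain paper band and a ribbed white screw cap, closed and heavy enough to stand firmly: 114 mm tall over the cap, body 56 mm across, cap 42 mm across and 22 mm high at the very top (the neck under it is a little narrower). Loose. Origin: centre of its underside; z up the axis.
- bottle_250: The largest of four upright amber glass bottles with a plain paper band and a ribbed white screw cap, closed and heavy enough to stand firmly: 138 mm tall over the cap, body 66 mm across, cap 48 mm across and 25 mm high at the very top (the neck under it is a little narrower). Loose. Origin: centre of its underside; z up the axis.
- place_0: One of the four places in a straight row on top of the slim white stirrer plate (112 x 395 mm, 32 mm high, fixed to the bench): a grey ring printed on the plate, 77 mm outer and 71 mm inner diameter, with a dot in the middle. Neighbouring places are 95 mm apart. Origin: ring centre on the plate's top surface; x across the row, y along the row, z up. place_0 to place_3 follow one another along the row towards +y of the plate.
- place_1: One of the four places in a straight row on top of the slim white stirrer plate (112 x 395 mm, 32 mm high, fixed to the bench): a grey ring printed on the plate, 77 mm outer and 71 mm inner diameter, with a dot in the middle. Neighbouring places are 95 mm apart. Origin: ring centre on the plate's top surface; x across the row, y along the row, z up. place_0 to place_3 follow one another along the row towards +y of the plate.
- place_2: One of the four places in a straight row on top of the slim white stirrer plate (112 x 395 mm, 32 mm high, fixed to the bench): a grey ring printed on the plate, 77 mm outer and 71 mm inner diameter, with a dot in the middle. Neighbouring places are 95 mm apart. Origin: ring centre on the plate's top surface; x across the row, y along the row, z up. place_0 to place_3 follow one another along the row towards +y of the plate.
- place_3: One of the four places in a straight row on top of the slim white stirrer plate (112 x 395 mm, 32 mm high, fixed to the bench): a grey ring printed on the plate, 77 mm outer and 71 mm inner diameter, with a dot in the middle. Neighbouring places are 95 mm apart. Origin: ring centre on the plate's top surface; x across the row, y along the row, z up. place_0 to place_3 follow one another along the row towards +y of the plate.
- control_box: The stirrer's separate control box: grey housing 108 x 86 mm and about 67 mm high, with a dark sloping panel, a blank blue display and a round metal dial. It stands at one end of the stirrer plate or the other, in line with the row, its centre about 110 mm past the last ring (a tip box stands at the opposite end). Fixed. Origin: centre of its underside.
- sample_dish: Open clear round dish 59 mm across and 13 mm high with a small yellow printed lattice in it, standing loose among the bottles. To be left alone. Origin: centre of its underside.

How it is judged:
By the outcome, as a careful person would: the job done as asked, in the order asked, and still so for the second after the job is handed in, with the robot touching nothing.
It also fails if it takes over 106 s, if anything falls off the work surface, if the arm or the gripper's body presses on something with over 40 N, if the wrist force passes 120 N, or if a joint passes its speed limit or range.

## Robot

A 7-joint arm with a two-finger parallel gripper is mounted at the origin on the work surface. World frame = base frame: x ahead of the robot, y to its left, z up, the work surface at z = 0. Lengths are in m, angles in rad, forces in N, time in s.
With the tool pointing down it reaches from about 0.4 to 0.9 m from the base axis. Payload 5.5 kg.
Tool frame: the origin (TCP) lies at the centre of the arm's flange, where the gripper is bolted on; the fingertips stand 178 mm ahead of it and the grasp point (between the pads) lies 159 mm ahead of it; z points along the fingers, y is the direction in which the jaws open and shut (so a half turn about z gives the same grasp; the last joint's range is limited). The gripper opens to 92 mm and grips with 3 to 60 N. Pads are 19 mm wide; open, the fingers measure 130 mm over their backs; the gripper's body (75 mm by 190 mm) begins 47 mm behind the grasp point.
Start: joints at [1.37, 0.501, -0.427, 1.55, 0.221, 1.138, -0.21], TCP at [0.291, -0.581, 0.405] pointing down, gripper open.
Joint ranges: [-2.88, 2.88], [-0.31, 2.03], [-1.54, 1.56], [0.2, 2.42], [-1.41, 4.55], [0.19, 2.02], [-2.57, 2.57]. Speed limits (rad/s): [2.57, 2.57, 3.14, 3.14, 3.14, 3.14, 3.14].

## Interface

Orientations are given as a unit quaternion [w, x, y, z].
In Python, from plant import arm gives the robot as it stands.
- The arm moves only by the tool send_rows, never from a script. Its argument "increments" is a list of rows, each a list of 7 numbers: the shift along the tool's x, y, z in m, then the turn, a rotation vector about the tool's x, y, z in degrees, then the opening, from 0 (shut) to 1 (fully open). In form: [[tx, ty, tz, wx, wy, wz, jaw], ...]. A call has 1 to 5 rows; each row shifts and turns the commanded pose from where the row before left it, along the tool's axes as they then stand; what a row does not reach is not made up. A row lasts 1/12 s, in which the tool goes at most 41.7 mm and 7.16 degrees, less where a joint would pass 70% of its speed; a pose out of reach is approached as far as the arm can. A call is refused whole if a number of a shift passes 0.0417 or a number of a turn 7.16, either way. A call with a gripper value outside its range is refused whole. The fingers move at their own pace and stop on an object; "grip_force" is the grip in N (left out, the last holds). Time passes only in rows, so rows that do not move let the fingers close. It gives the time, the measured TCP pose, the force and the opening at its end, in the units of the state.
- arm.read_state(): the state, without advancing time (a new reading comes with each control period).
- arm.camera(name): name is "scene" or "top"; returns a dict with "frame" (384x512x3 uint8, red, green, blue), "camera_matrix" (3x3 intrinsics, pixels), "origin" and "orientation" of the camera in the world. Camera axes: x right, y down, z forward; pixel columns grow to the right and rows downward; lengths in m; the calibration is good to about 2 mm. A picture is of the moment at which its call begins. There is no depth.
- arm.hand_in(): hands the job in, once; it reports no verdict.
The state is a dict: "time": time; "joint_pos": joint angles; "qvel": joint speeds; "joint_torque": joint torques, N m; "tool_pos": TCP position; "tool_rot": TCP orientation; "ft_force": force on the tool from outside, world axes, zero at the start; "torque": the same for the moment, N m; "opening": finger opening in m.
Only numpy, scipy, OpenCV 4.12 (cv2) and the standard library are available. Lean on these libraries where they do the work, as an engineer would, in place of code of your own. Each camera call takes 0.05 s, during which the arm holds its last target. There are 200 camera calls.

## Working session

There is one attempt and no reset: what is moved stays moved. The work goes in short steps, Python scripts to look and compute and a tool call to move; the robot and the scene stay as the last step left them, time stands still between calls to the robot, and variables do not carry over. Pictures are saved under pics/ and viewed, about 12 in all and at most 16, crops included, and the job is handed in when it is done.

Besides the shell and the picture viewer there is one more tool, called after "Emit:" as name(argument=value, ...), one argument or row to a line, values as JSON. send_rows: Moves the arm, as the interface text tells. Its arguments: {"type":"object","properties":{"increments":{"type":"array","items":{"type":"array","items":{"type":"number"}}},"grip_force":{"type":"number"}},"required":["increments"]}

```bash
mkdir -p pics; ls
python3 - <<'E'
from plant import arm
import cv2,numpy as np
s=arm.read_state();print({k:np.round(v,3).tolist() for k,v in s.items()})
for n in("scene","top"):
    c=arm.camera(n);cv2.imwrite(f"pics/{n}0.png",c["frame"][:,:,::-1]);print(n,np.round(c["camera_matrix"],1).tolist(),c["origin"],c["orientation"])
E
```

```text
pics
{'time': 0.0, 'joint_pos': [1.37, 0.502, -0.427, 1.551, 0.221, 1.138, -0.21], 'qvel': [0.001, -0.001, -0.0, 0.001, 0.002, 0.001, 0.0], 'joint_torque': [-0.0, -56.66, -5.816, -27.911, -0.068, 0.031, 0.0], 'tool_pos': [0.291, -0.581, 0.404], 'tool_rot': [-0.001, 0.973, 0.23, -0.0], 'ft_force': [0.359, -0.361, -0.041], 'torque': [0.01, 0.011, -0.033], 'opening': 0.092}
scene [[388.9, 0.0, 259.3], [0.0, 388.9, 199.7], [0.0, 0.0, 1.0]] [ 1.1393117  -0.05288766  0.48195588] [-0.3324657   0.65393299  0.60584278 -0.30788428]
top [[346.8, 0.0, 255.8], [0.0, 346.8, 190.6], [0.0, 0.0, 1.0]] [ 0.50839411 -0.0168301   0.6896379 ] [-0.02635102  0.71524333 -0.69812454  0.01883416]
```

View pics/scene0.png

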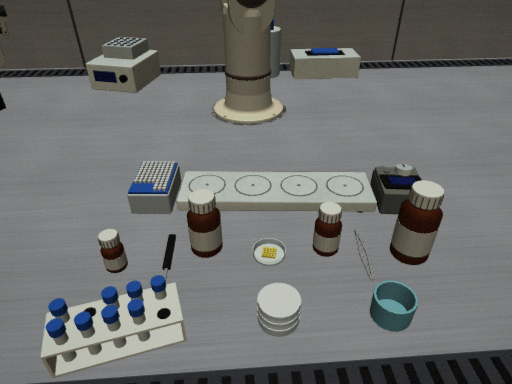

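View pics/top0.png

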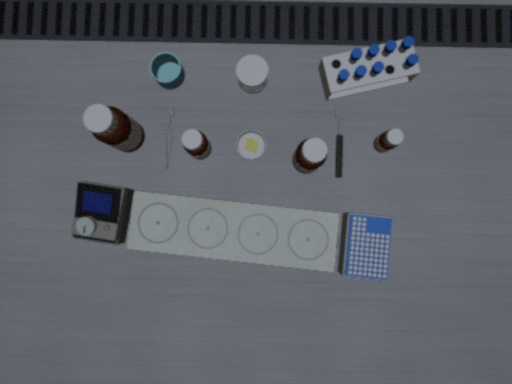

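The scene view shows the control box at the right (+y) end of the row, beside the ring at top-view (158,222). The other dots are at (208,228), (258,234) and (308,239). Bottle caps in the top view: 250 at (99,119), 60 at (193,140), 125 at (314,150), 30 at (394,136). The dish is at (251,146).

```bash
cat > h.py <<'E'
from plant import arm
import cv2,numpy as np
from scipy.spatial.transform import Rotation as R
def rot(q): return R.from_quat([q[1],q[2],q[3],q[0]])
def plane(c,uv,z):
    uv=np.atleast_2d(uv).astype(float);K=c["camera_matrix"]
    d=np.c_[(uv[:,0]-K[0,2])/K[0,0],(uv[:,1]-K[1,2])/K[1,1],np.ones(len(uv))]
    d=rot(c["orientation"]).apply(d);o=np.array(c["origin"])
    return (o+d*((z-o[2])/d[:,2])[:,None])
def proj(c,p):
    p=rot(c["orientation"]).inv().apply(np.atleast_2d(p)-c["origin"])
    q=p@np.array(c["camera_matrix"]).T;return q[:,:2]/q[:,2:]
H={30:.072,60:.092,125:.114,250:.138};CR={30:.015,60:.018,125:.021,250:.024}
E
python3 - <<'E'
from h import *
c=arm.camera("top");g=cv2.cvtColor(c["frame"],cv2.COLOR_RGB2GRAY);hsv=cv2.cvtColor(c["frame"],cv2.COLOR_RGB2HSV)
print(g[119,99],g[140,193],g[150,314],g[136,394],g[300,200],g[260,235])
P=[]
for u,v in[(158,222),(208,228),(258,234),(308,239)]:
    w=g[v-4:v+5,u-4:u+5].astype(float);m=np.clip(np.median(w)-w-6,0,None);yy,xx=np.mgrid[v-4:v+5,u-4:u+5]
    uv=((m*xx).sum()/m.sum(),(m*yy).sum()/m.sum());p=plane(c,uv,.032)[0];P.append(p);print(np.round(uv,1),np.round(p,4))
P=np.array(P);print(np.linalg.norm(np.diff(P,axis=0),axis=1))
vis=cv2.resize(c["frame"][90:180,60:430],None,fx=2,fy=2)
for b,(u,v) in {250:(99,119),60:(193,140),125:(314,150),30:(394,136)}.items():
    m=((g>100)&(hsv[:,:,1]<90)).astype(np.uint8)
    mm=np.zeros_like(m);mm[v-22:v+23,u-22:u+23]=m[v-22:v+23,u-22:u+23]
    n,l,st,ce=cv2.connectedComponentsWithStats(mm)
    k=l[v,u];p=plane(c,ce[k],H[b])[0]
    print(b,st[k],np.round(ce[k],1),np.round(p,4), 'exp r px',346.8*CR[b]/(.69-H[b]))
E
```

```text
145 148 148 148 108 132
[157.5 222.3] [0.4858 0.1753 0.032 ]
[207.5 227.9] [0.4776 0.0801 0.032 ]
[257.3 233.5] [ 0.4694 -0.0141  0.032 ]
[307.8 239.1] [ 0.4613 -0.1095  0.032 ]
[0.09552337 0.09462833 0.09567488]
250 [  77   97   45   45 1414] [ 94.  115.4] [0.6596 0.2551 0.138 ] exp r px 15.078260869565218
60 [ 171  118   45   45 1608] [191.3 137.9] [0.6361 0.1048 0.092 ] exp r px 10.438795986622074
125 [ 292  128   45   45 1373] [316.7 145.4] [ 0.6234 -0.1104  0.114 ] exp r px 12.643750000000002
30 [ 372  114   45   45 1665] [396.3 134.5] [ 0.6548 -0.2597  0.072 ] exp r px 8.41747572815534
```

Run:
```python
import cv2
a=cv2.imread('pics/top0.png')[95:185,70:420];cv2.imwrite('pics/crop1.png',cv2.resize(a,None,fx=2.28,fy=2.28,interpolation=2)*1)
```

```text
(no output)
```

View pics/crop1.png

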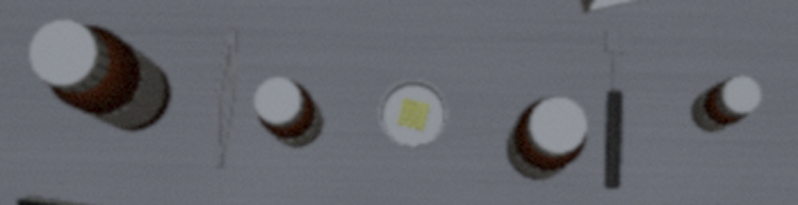

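Run:
```python
from h import *
c=arm.camera("top");g=cv2.GaussianBlur(cv2.cvtColor(c["frame"],cv2.COLOR_RGB2GRAY),(3,3),0)
for b,(u,v) in {250:(99,119),60:(193,140),125:(314,150),30:(394,136)}.items():
    m=(g>128).astype(np.uint8);mm=np.zeros_like(m);mm[v-18:v+19,u-18:u+19]=m[v-18:v+19,u-18:u+19]
    n,l,st,ce=cv2.connectedComponentsWithStats(mm);k=l[v,u];p=plane(c,ce[k],H[b])[0]
    print(b,st[k],np.round(ce[k],1),np.round(p,4),'r',(st[k][4]/np.pi)**.5,'exp',346.8*CR[b]/(.69-H[b]))
for z in(0,.05,.1):print('rack',z,plane(c,[(330,98),(405,82),(418,72)],z).round(3).tolist())
s=arm.camera("scene")
for b,p in {250:(.66,.25),60:(.635,.103),125:(.62,-.108),30:(.652,-.257)}.items(): print(b,proj(s,[*p,H[b]]))
print(arm.read_state()["time"])
```

```text
250 [ 83 104  28  28 607] [ 96.7 117.3] [0.6566 0.2505 0.138 ] r 13.900147514093545 exp 15.078260869565218
60 [182 129  19  19 285] [191.  138.2] [0.6355 0.1053 0.092 ] r 9.52461639974967 exp 10.438795986622074
125 [303 138  24  23 430] [314.8 149.1] [ 0.6171 -0.1073  0.114 ] r 11.699284211396439 exp 12.643750000000002
30 [388 129  15  15 180] [395.2 136. ] [ 0.6521 -0.2578  0.072 ] r 7.569397566060481 exp 8.41747572815534
rack 0 [[0.744, -0.155, 0.0], [0.78, -0.306, 0.0], [0.801, -0.332, 0.0]]
rack 0.05 [[0.727, -0.145, 0.05], [0.76, -0.285, 0.05], [0.78, -0.309, 0.05]]
rack 0.1 [[0.71, -0.135, 0.1], [0.741, -0.264, 0.1], [0.759, -0.286, 0.1]]
250 [[429.20694674 188.56499026]]
60 [[329.73357646 206.72668992]]
125 [[201.07897976 196.33972222]]
30 [[108.68960411 233.4606452 ]]
0.25
```

```bash
cat >> h.py <<'E'
PL=np.array([[.4858,.1753],[.4776,.0801],[.4694,-.0141],[.4613,-.1095]])
def to(x,y,z,jaw=None,pre=False):
    "z: grasp-point height; prints tool-frame delta (mm) at present yaw, or after the yaw if pre"
    s=arm.read_state();r=rot(s["tool_rot"]);p=np.array(s["tool_pos"]);zt=r.apply([0,0,1]);yt=r.apply([0,1,0])
    gp=p+.159*zt;a=np.degrees(np.arctan2(yt[1],yt[0]));out={'t':round(s["time"],2),'grasp':gp.round(4).tolist(),'jaw':round(a,2),'tilt':zt[:2].round(4).tolist(),'F':np.round(s["ft_force"],1).tolist(),'open':round(s["opening"],4)}
    if jaw is not None:
        d=(jaw-a+90)%180-90;out['wz']=round(-d,2)
        if pre: r=R.from_euler('z',d,degrees=True)*r
    out['d_mm']=(1000*r.inv().apply(np.array([x,y,z])-gp)).round(1).tolist();print(out)
E
python3 -c "
from h import *
to(.652,-.258,.15)
for p in [.652,-.258],PL[0]: to(*p,.2,-4.9,True)"
```

```text
{'t': 0.25, 'grasp': [0.2907, -0.5811, 0.2452], 'jaw': np.float64(-63.42), 'tilt': [-0.0003, 0.0009], 'F': [0.2, 0.2, 1.0], 'open': 0.0917, 'd_mm': [467.7, -127.2, 95.4]}
{'t': 0.25, 'grasp': [0.2907, -0.5811, 0.2452], 'jaw': np.float64(-63.42), 'tilt': [-0.0003, 0.0009], 'F': [0.2, 0.2, 1.0], 'open': 0.0917, 'wz': np.float64(-58.52), 'd_mm': [352.7, 332.5, 45.0]}
{'t': 0.25, 'grasp': [0.2907, -0.5811, 0.2452], 'jaw': np.float64(-63.42), 'tilt': [-0.0003, 0.0009], 'F': [0.2, 0.2, 1.0], 'open': 0.0917, 'wz': np.float64(-58.52), 'd_mm': [770.3, 129.9, 45.2]}
```

Emit:
send_rows(
  increments=[
    [0.031,-0.0085,0.0063,0,0,0,1],
    [0.031,-0.0085,0.0063,0,0,0,1],
    [0.031,-0.0085,0.0063,0,0,0,1],
    [0.031,-0.0085,0.0063,0,0,0,1],
    [0.031,-0.0085,0.0063,0,0,0,1],
  ],
  grip_force=40,
)

```text
time: 0.67
tool_pos: [0.4112, -0.4729, 0.3729]
tool_rot: [0.0, 0.973, 0.23, 0.0]
ft_force: [-0.0, 0.6, -0.4]
opening: 0.092
```

Emit:
send_rows(
  increments=[
    [0.031,-0.0085,0.0063,0,0,0,1],
    [0.031,-0.0085,0.0063,0,0,0,1],
    [0.031,-0.0085,0.0063,0,0,0,1],
    [0.031,-0.0085,0.0063,0,0,0,1],
    [0.031,-0.0085,0.0063,0,0,0,1],
  ],
)

```text
time: 1.08
tool_pos: [0.5309, -0.3655, 0.3414]
tool_rot: [0.0, 0.973, 0.23, -0.0]
ft_force: [-0.3, 0.2, -0.5]
opening: 0.0917
```

Emit:
send_rows(
  increments=[
    [0.031,-0.0085,0.0063,0,0,0,1],
    [0.031,-0.0085,0.0063,0,0,0,1],
    [0.031,-0.0085,0.0063,0,0,0,1],
    [0.031,-0.0085,0.0063,0,0,0,1],
    [0.031,-0.0085,0.0063,0,0,0,1],
  ],
)

```text
time: 1.5
tool_pos: [0.6506, -0.2582, 0.3097]
tool_rot: [-0.0, 0.973, 0.23, -0.0]
ft_force: [0.6, -0.1, 0.1]
opening: 0.0919
```

Emit:
send_rows(
  increments=[
    [0.0,0,0,0,0,0,1],
    [0.0,0,0,0,0,0,1],
  ],
)

```text
time: 1.67
tool_pos: [0.6511, -0.2557, 0.3094]
tool_rot: [-0.001, 0.973, 0.232, 0.0]
ft_force: [-0.6, -0.9, -0.6]
opening: 0.0919
```

```bash
python3 -c "
from h import *
to(.652,-.258,.065)"
```

```text
{'t': 1.67, 'grasp': [0.651, -0.2553, 0.1504], 'jaw': np.float64(-63.12), 'tilt': [-0.0003, 0.0023], 'F': [-0.6, -0.9, -0.6], 'open': 0.0919, 'd_mm': [-0.4, 3.0, 85.3]}
```

Emit:
send_rows(
  increments=[
    [0,0.002,0.02,0,0,0,1],
    [0,0,0.02,0,0,0,1],
    [0,0,0.02,0,0,0,1],
    [0,0,0.015,0,0,0,1],
    [0,0,0.01,0,0,0,1],
  ],
)

```text
time: 2.08
tool_pos: [0.6491, -0.2624, 0.2232]
tool_rot: [-0.0, 0.973, 0.229, -0.001]
ft_force: [0.2, 0.4, -0.5]
opening: 0.0919
```

Run:
```python
from h import *
to(.652,-.258,.065)
a=arm.camera("scene")["frame"][150:350,20:320];b=arm.camera("top")["frame"][60:220,300:500]
cv2.imwrite('pics/g1.png',np.hstack([cv2.resize(a,(450,300)),cv2.resize(b,(350,300))])[:,:,::-1])
```

```text
{'t': 2.08, 'grasp': [0.6487, -0.2624, 0.0642], 'jaw': np.float64(-63.53), 'tilt': [-0.0027, -0.0], 'F': [0.2, 0.4, -0.5], 'open': 0.0919, 'd_mm': [5.0, -2.5, -0.8]}
```

View pics/g1.png

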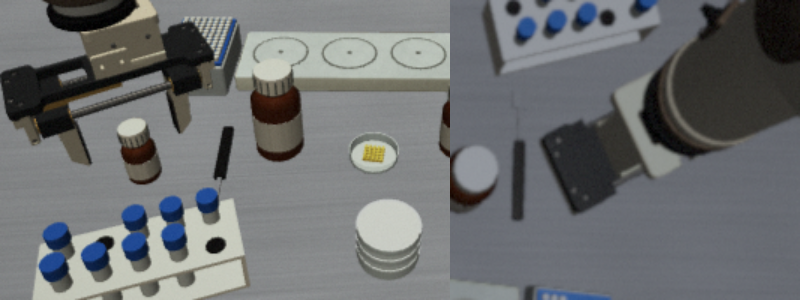

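The fingers straddle the bottle_30 cap (crop (133,130), between fingertips at about (80,150) and (185,125)). The state reading is noisy, so I'll average it.

```bash
python3 - <<'E'
s=open('h.py').read()
s=s.replace('''s=arm.read_state();r=rot(s["tool_rot"]);p=np.array(s["tool_pos"]);''','''S=[]
    for i in range(4): arm.camera("top");S.append(arm.read_state())
    s=S[-1];r=R.concatenate([rot(q["tool_rot"]) for q in S]).mean();P=np.array([q["tool_pos"] for q in S]);p=P.mean(0);print('sd',P.std(0).round(4));''')
open('h.py','w').write(s)
E
python3 -c "
from h import *
to(.652,-.258,.065)"
```

```text
sd [0.0005 0.0001 0.0008]
{'t': 2.38, 'grasp': [0.6509, -0.2615, 0.0669], 'jaw': np.float64(-63.45), 'tilt': [0.0009, -0.0003], 'F': [0.5, 0.2, 0.5], 'open': 0.092, 'd_mm': [2.6, -2.6, 1.9]}
```

Emit:
send_rows(
  increments=[
    [0.0026,-0.002,0.001,0,0,0,1],
    [0,0,0,0,0,0,0.2],
    [0,0,0,0,0,0,0.2],
    [0,0,0,0,0,0,0.1],
    [0,0,0,0,0,0,0],
  ],
)

```text
time: 2.8
tool_pos: [0.652, -0.2581, 0.2244]
tool_rot: [0.0, 0.973, 0.23, 0.0]
ft_force: [-0.7, 0.8, -0.2]
opening: 0.0698
```

Emit:
send_rows(
  increments=[
    [0,0,0,0,0,0,0],
    [0,0,0,0,0,0,0],
    [0,0,0,0,0,0,0],
    [0,0,0,0,0,0,0],
    [0,0,0,0,0,0,0],
  ],
)

```text
time: 3.22
tool_pos: [0.652, -0.2581, 0.2242]
tool_rot: [-0.0, 0.973, 0.23, 0.0]
ft_force: [-0.5, 0.2, -1.0]
opening: 0.0369
```

Emit:
send_rows(
  increments=[
    [0,0,-0.005,0,0,0,0],
    [0,0,-0.01,0,0,0,0],
    [0,0,-0.02,0,0,0,0],
    [0,0,-0.03,0,0,0,0],
    [0,0,-0.035,0,0,0,0],
  ],
)

```text
time: 3.63
tool_pos: [0.6511, -0.2578, 0.324]
tool_rot: [-0.001, 0.973, 0.23, -0.001]
ft_force: [0.0, 0.4, -0.4]
opening: 0.0289
```

Emit:
send_rows(
  increments=[
    [0,0,-0.035,0,0,0,0],
    [0,0,-0.015,0,0,0,0],
  ],
)

```text
time: 3.8
tool_pos: [0.6533, -0.258, 0.3811]
tool_rot: [0.002, 0.973, 0.23, 0.003]
ft_force: [1.6, -0.9, 0.9]
opening: 0.0287
```

Run:
```python
from h import *
to(*PL[0],.2,-4.9,True)
```

```text
sd [0.0008 0.     0.0032]
{'t': 4.0, 'grasp': [0.6538, -0.2585, 0.2198], 'jaw': np.float64(-63.43), 'tilt': [0.0059, -0.0023], 'F': [-0.2, -0.2, -1.8], 'open': 0.029, 'wz': np.float64(-58.53), 'd_mm': [417.8, -204.5, 20.6]}
```

Run:
```python
from h import *
a=arm.camera("scene")["frame"][20:320,0:350];cv2.imwrite('pics/g2.png',cv2.resize(a,(700,600))[:,:,::-1]);to(*PL[0],.2,-4.9,True)
```

```text
sd [0.0001 0.     0.0001]
{'t': 4.25, 'grasp': [0.6508, -0.2578, 0.2132], 'jaw': np.float64(-63.42), 'tilt': [-0.0031, 0.0012], 'F': [-0.3, 0.3, -1.2], 'open': 0.0292, 'wz': np.float64(-58.52), 'd_mm': [417.5, -201.3, 12.8]}
```

View pics/g2.png

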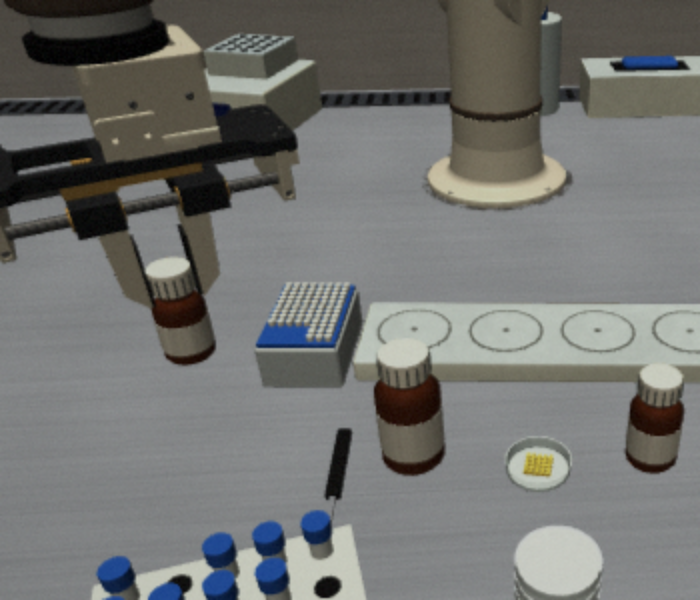

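Bottle_30 hangs upright between the fingers (cap at crop (168,265), base at (188,355)), with the same perspective lean as before. I'll check how high the cap sits in the grip.

Run:
```python
from h import *
c=arm.camera("scene")
for z in(.2,.21,.22,.23):print(z,proj(c,[.652,-.258,z]),proj(c,[.652,-.258,z-.072]))
```

```text
0.2 [[ 87.16528826 164.51623611]] [[ 99.57221109 205.49110944]]
0.21 [[ 85.28793228 158.31611505]] [[ 97.95710613 200.15709372]]
0.22 [[ 83.36915707 151.9792036 ]] [[ 96.30898978 194.71405525]]
0.23 [[ 81.40757662 145.50092438]] [[ 94.62683953 189.15861701]]
```

Emit:
send_rows(
  increments=[
    [0,0,0,0,0,-6.5,0],
    [0,0,0,0,0,-6.5,0],
    [0,0,0,0,0,-6.5,0],
    [0,0,0,0,0,-6.5,0],
    [0,0,0,0,0,-6.5,0],
  ],
)

```text
time: 4.72
tool_pos: [0.6519, -0.258, 0.3734]
tool_rot: [-0.001, 0.869, 0.495, -0.0]
ft_force: [0.0, -0.4, -1.3]
opening: 0.0293
```

Emit:
send_rows(
  increments=[
    [0,0,0,0,0,-6.5,0],
    [0,0,0,0,0,-6.5,0],
    [0,0,0,0,0,-6.5,0],
    [0,0,0,0,0,-6.5,0],
    [0.01,-0.005,0,0,0,0,0],
  ],
)

```text
time: 5.13
tool_pos: [0.6476, -0.2503, 0.3729]
tool_rot: [-0.0, 0.737, 0.676, -0.0]
ft_force: [0.2, -1.3, -2.1]
opening: 0.0293
```

Emit:
send_rows(
  increments=[
    [0.02,-0.01,0,0,0,0,0],
    [0.027,-0.013,0,0,0,0,0],
    [0.028,-0.0133,0,0,0,0,0],
    [0.028,-0.0133,0,0,0,0,0],
    [0.028,-0.0133,0,0,0,0,0],
  ],
)

```text
time: 5.55
tool_pos: [0.5952, -0.1097, 0.3738]
tool_rot: [-0.001, 0.738, 0.675, -0.0]
ft_force: [-0.6, 0.1, -0.1]
opening: 0.0289
```

Emit:
send_rows(
  increments=[
    [0.028,-0.0133,0,0,0,0,0],
    [0.028,-0.0133,0,0,0,0,0],
    [0.028,-0.0133,0,0,0,0,0],
    [0.028,-0.0133,0,0,0,0,0],
    [0.028,-0.0133,0,0,0,0,0],
  ],
)

```text
time: 5.97
tool_pos: [0.5407, 0.0353, 0.374]
tool_rot: [-0.0, 0.738, 0.675, -0.0]
ft_force: [0.7, 0.3, -0.9]
opening: 0.0292
```

Emit:
send_rows(
  increments=[
    [0.028,-0.0133,0,0,0,0,0],
    [0.028,-0.0133,0,0,0,0,0],
    [0.028,-0.0133,0,0,0,0,0],
    [0.028,-0.0133,0,0,0,0,0],
    [0.015,-0.007,0,0,0,0,0],
  ],
)

```text
time: 6.38
tool_pos: [0.4903, 0.1694, 0.3744]
tool_rot: [-0.001, 0.737, 0.676, 0.0]
ft_force: [0.2, 0.1, 0.5]
opening: 0.0293
```

Run:
```python
from h import *
to(*PL[0],.11,-4.9)
to(*PL[0],.11,-4.9)
```

```text
sd [0.0011 0.0023 0.0002]
{'t': 6.58, 'grasp': [0.4909, 0.1686, 0.2153], 'jaw': np.float64(-4.81), 'tilt': [-0.0003, 0.001], 'F': [0.2, -0.9, -0.8], 'open': 0.0289, 'wz': np.float64(0.09), 'd_mm': [6.1, -5.6, 105.4]}
sd [0.0002 0.0003 0.    ]
{'t': 6.78, 'grasp': [0.4932, 0.164, 0.215], 'jaw': np.float64(-5.09), 'tilt': [-0.0003, -0.0008], 'F': [0.3, 0.0, -0.8], 'open': 0.0289, 'wz': np.float64(-0.19), 'd_mm': [10.7, -8.4, 105.0]}
```

Emit:
send_rows(
  increments=[
    [0.005,-0.004,0.01,0,0,0,0],
    [0.005,-0.0035,0.025,0,0,0,0],
    [0,0,0.03,0,0,0,0],
    [0,0,0.025,0,0,0,0],
    [0,0,0.015,0,0,0,0],
  ],
)

```text
time: 7.2
tool_pos: [0.4852, 0.1749, 0.2659]
tool_rot: [-0.001, 0.737, 0.676, -0.002]
ft_force: [0.4, 0.3, -0.6]
opening: 0.0293
```

Emit:
send_rows(
  increments=[
    [0,0,0,0,0,0,0],
    [0,0,0,0,0,0,0],
    [0,0,0,0,0,0,0],
  ],
)

```text
time: 7.45
tool_pos: [0.4868, 0.176, 0.2698]
tool_rot: [-0.0, 0.737, 0.676, 0.001]
ft_force: [0.3, 0.5, 0.0]
opening: 0.0289
```

Run:
```python
from h import *
to(*PL[0],.1,-4.9)
a=arm.camera("scene")["frame"][100:250,250:450];cv2.imwrite('pics/p30.png',cv2.resize(a,(800,600))[:,:,::-1])
```

```text
sd [0.     0.0001 0.0001]
{'t': 7.65, 'grasp': [0.4874, 0.1761, 0.1114], 'jaw': np.float64(-4.95), 'tilt': [0.0021, 0.0006], 'F': [0.1, -0.4, -1.6], 'open': 0.0291, 'wz': np.float64(-0.05), 'd_mm': [-0.9, -1.6, 11.4]}
```

View pics/p30.png

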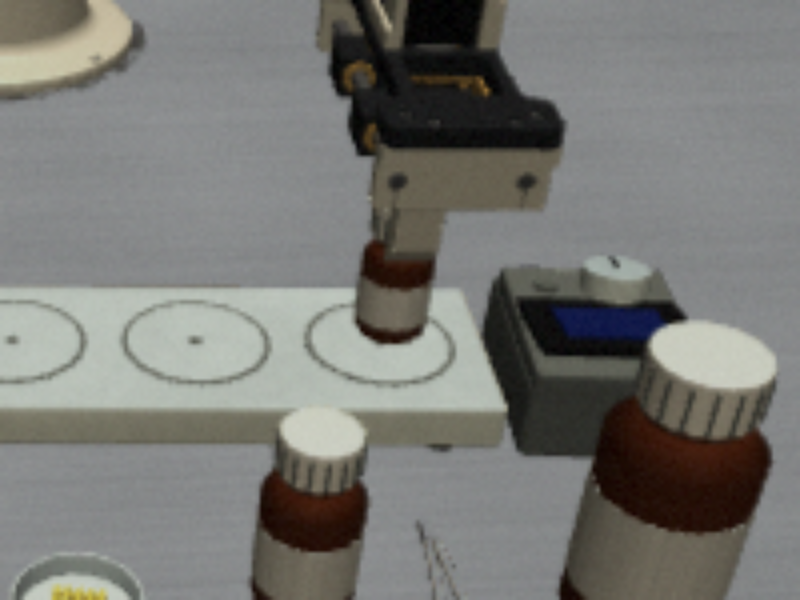

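Bottle_30 is over the end ring next to the box (base about (390,340), ring centre (381,342)), about a centimetre above the plate. Lowering it gently.

Emit:
send_rows(
  increments=[
    [-0.0007,-0.001,0.004,0,0,0,0],
    [0,0,0.002,0,0,0,0],
    [0,0,0,0,0,0,0],
    [0,0,0,0,0,0,0],
  ],
)

```text
time: 8.03
tool_pos: [0.4853, 0.175, 0.263]
tool_rot: [-0.0, 0.737, 0.676, -0.0]
ft_force: [-0.4, -0.1, -1.2]
opening: 0.0291
```

Emit:
send_rows(
  increments=[
    [0,0,0.0015,0,0,0,0],
    [0,0,0,0,0,0,0],
    [0,0,0,0,0,0,0],
  ],
)

```text
time: 8.28
tool_pos: [0.4854, 0.1751, 0.2617]
tool_rot: [-0.0, 0.737, 0.676, -0.0]
ft_force: [-0.1, -0.6, -1.4]
opening: 0.0291
```

Emit:
send_rows(
  increments=[
    [0,0,0.001,0,0,0,0],
    [0,0,0,0,0,0,0],
    [0,0,0,0,0,0,0],
  ],
)

```text
time: 8.53
tool_pos: [0.4854, 0.1751, 0.2607]
tool_rot: [-0.0, 0.737, 0.676, -0.0]
ft_force: [-0.9, 0.3, 0.5]
opening: 0.029
```

Emit:
send_rows(
  increments=[
    [0,0,0.001,0,0,0,0],
    [0,0,0,0,0,0,0],
    [0,0,0,0,0,0,0],
  ],
)

```text
time: 8.78
tool_pos: [0.4855, 0.1751, 0.2598]
tool_rot: [0.0, 0.737, 0.676, 0.0]
ft_force: [1.1, -0.4, -0.8]
opening: 0.029
```

Emit:
send_rows(
  increments=[
    [0,0,0.001,0,0,0,0],
    [0,0,0,0,0,0,0],
    [0,0,0,0,0,0,0],
  ],
)

```text
time: 9.03
tool_pos: [0.4857, 0.1755, 0.2596]
tool_rot: [0.0, 0.737, 0.676, 0.0]
ft_force: [-2.0, -0.8, 8.5]
opening: 0.0292
```

Emit:
send_rows(
  increments=[
    [0,0,0.001,0,0,0,0],
    [0,0,0,0,0,0,0],
    [0,0,0,0,0,0,0],
  ],
)

```text
time: 9.28
tool_pos: [0.4858, 0.1757, 0.2595]
tool_rot: [0.001, 0.737, 0.676, 0.0]
ft_force: [-3.7, -1.7, 16.3]
opening: 0.0287
```

Emit:
send_rows(
  increments=[
    [0,0,0.001,0,0,0,0],
    [0,0,0,0,0,0,0],
    [0,0,0,0,0,0,0],
  ],
)

```text
time: 9.53
tool_pos: [0.486, 0.1758, 0.2593]
tool_rot: [0.001, 0.737, 0.676, 0.001]
ft_force: [-4.8, -3.2, 23.6]
opening: 0.029
```

Emit:
send_rows(
  increments=[
    [0,0,-0.0025,0,0,0,0],
    [0,0,0,0,0,0,0],
    [0,0,0,0,0,0,1],
    [0,0,0,0,0,0,1],
    [0,0,0,0,0,0,1],
  ],
)

```text
time: 9.95
tool_pos: [0.4853, 0.175, 0.2589]
tool_rot: [-0.0, 0.737, 0.676, -0.0]
ft_force: [-0.3, 1.5, -0.1]
opening: 0.0444
```

Emit:
send_rows(
  increments=[
    [0,0,0,0,0,0,1],
    [0,0,0,0,0,0,1],
    [0,0,-0.01,0,0,0,1],
    [0,0,-0.03,0,0,0,1],
    [0,0,-0.035,0,0,0,1],
  ],
)

```text
time: 10.37
tool_pos: [0.4844, 0.1747, 0.3338]
tool_rot: [-0.002, 0.737, 0.676, -0.002]
ft_force: [1.0, -0.6, 0.4]
opening: 0.0777
```

Emit:
send_rows(
  increments=[
    [0,0,-0.035,0,0,0,1],
    [0,0,0,0,0,0,1],
    [0,0,0,0,0,0,1],
    [0,0,0,0,0,0,1],
    [0,0,0,0,0,0,1],
  ],
)

```text
time: 10.78
tool_pos: [0.4849, 0.1746, 0.3684]
tool_rot: [-0.0, 0.737, 0.676, -0.001]
ft_force: [0.2, 0.1, -0.8]
opening: 0.0914
```

Run:
```python
from h import *
to(.657,.2505,.2,-4.9)
a=arm.camera("scene")["frame"][120:270,250:450];b=arm.camera("top")["frame"][90:260,60:260]
cv2.imwrite('pics/p30b.png',np.hstack([cv2.resize(a,(400,300)),cv2.resize(b,(400,340))[:300]])[:,:,::-1])
```

```text
sd [0.0001 0.0001 0.0001]
{'t': 10.98, 'grasp': [0.4846, 0.1748, 0.2092], 'jaw': np.float64(-4.92), 'tilt': [-0.0022, -0.0004], 'F': [0.2, 0.2, -1.0], 'open': 0.0917, 'wz': np.float64(-0.02), 'd_mm': [90.2, 165.3, 8.8]}
```

View pics/p30b.png

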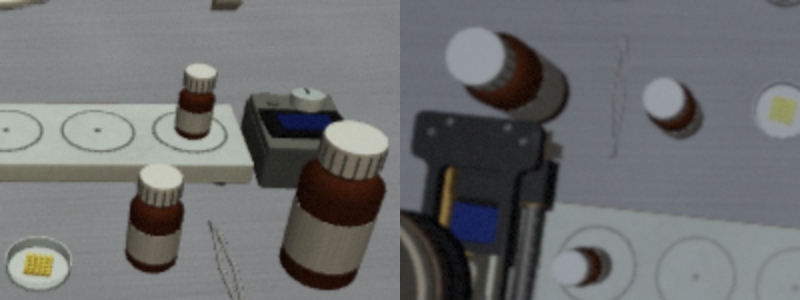

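Bottle_30 stands free inside the end ring (left half: base (195,129), ring centre (191,131)). Going to the 250.

Emit:
send_rows(
  increments=[
    [0.018,0.033,0,0,0,0,1],
    [0.018,0.033,0,0,0,0,1],
    [0.018,0.033,0,0,0,0,1],
    [0.018,0.033,0,0,0,0,1],
    [0.018,0.033,0,0,0,0,1],
  ],
)

```text
time: 11.5
tool_pos: [0.6591, 0.251, 0.3683]
tool_rot: [-0.0, 0.737, 0.676, -0.001]
ft_force: [0.4, 0.6, 0.5]
opening: 0.0915
```

Emit:
send_rows(
  increments=[
    [0,0,0.02,0,0,0,1],
    [0,0,0.01,0,0,0,1],
    [0,0,0,0,0,0,1],
    [0,0,0,0,0,0,1],
    [0,0,0,0,0,0,1],
  ],
)

```text
time: 11.92
tool_pos: [0.6568, 0.2504, 0.3397]
tool_rot: [0.0, 0.737, 0.676, -0.0]
ft_force: [-0.2, -0.6, -0.8]
opening: 0.0922
```

Run:
```python
from h import *
to(.657,.2505,.129,-4.9)
a=arm.camera("scene")["frame"][60:300,272:512];cv2.imwrite('pics/a250.png',cv2.resize(a,(600,600))[:,:,::-1])
```

```text
sd [0.0002 0.     0.0001]
{'t': 12.12, 'grasp': [0.6575, 0.2504, 0.1815], 'jaw': np.float64(-4.92), 'tilt': [0.0014, 0.0], 'F': [0.2, 0.5, 0.0], 'open': 0.0918, 'wz': np.float64(-0.02), 'd_mm': [0.1, -0.6, 52.5]}
```

View pics/a250.png

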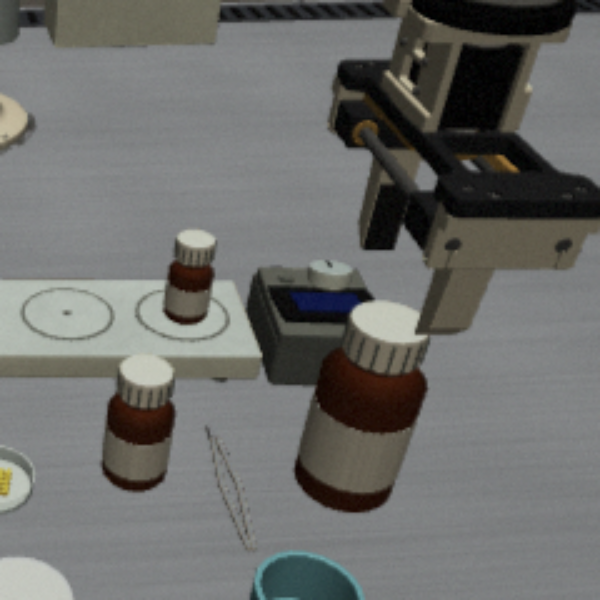

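The open fingers straddle the 250's cap (cap centre crop (387,325), fingers at (380,235) behind and (450,325) in front). Lower and grip, with time for the fingers to shut.

Emit:
send_rows(
  increments=[
    [0,0,0.012,0,0,0,1],
    [0,0,0.02,0,0,0,1],
    [0,0,0.015,0,0,0,1],
    [0,0,0.005,0,0,0,0.7],
    [0,0,0,0,0,0,0.5],
  ],
  grip_force=50,
)

```text
time: 12.58
tool_pos: [0.6567, 0.25, 0.2845]
tool_rot: [-0.001, 0.737, 0.676, -0.002]
ft_force: [-0.0, 1.0, -0.5]
opening: 0.0827
```

Emit:
send_rows(
  increments=[
    [0,0,0,0,0,0,0.4],
    [0,0,0,0,0,0,0.3],
    [0,0,0,0,0,0,0.2],
    [0,0,0,0,0,0,0.1],
    [0,0,0,0,0,0,0],
  ],
)

```text
time: 13.0
tool_pos: [0.6578, 0.2507, 0.288]
tool_rot: [0.0, 0.737, 0.676, 0.001]
ft_force: [-0.5, -0.5, 0.1]
opening: 0.05
```

Emit:
send_rows(
  increments=[
    [0,0,0,0,0,0,0],
    [0,0,0,0,0,0,0],
    [0,0,0,0,0,0,0],
    [0,0,0,0,0,0,0],
  ],
)

```text
time: 13.33
tool_pos: [0.6577, 0.2508, 0.2879]
tool_rot: [0.0, 0.737, 0.676, 0.0]
ft_force: [-1.2, -0.1, 4.7]
opening: 0.0472
```

Emit:
send_rows(
  increments=[
    [0,0,-0.004,0,0,0,0],
    [0,0,-0.01,0,0,0,0],
    [0,0,-0.02,0,0,0,0],
    [0,0,-0.025,0,0,0,0],
    [0,0,-0.025,0,0,0,0],
  ],
)

```text
time: 13.75
tool_pos: [0.6571, 0.2502, 0.3711]
tool_rot: [-0.001, 0.737, 0.676, -0.001]
ft_force: [0.2, 0.5, -3.1]
opening: 0.0472
```

Emit:
send_rows(
  increments=[
    [0,0,-0.025,0,0,0,0],
    [0,0,-0.015,0,0,0,0],
    [0,0,-0.006,0,0,0,0],
    [0,0,0,0,0,0,0],
    [0,0,0,0,0,0,0],
  ],
)

```text
time: 14.17
tool_pos: [0.6573, 0.2502, 0.416]
tool_rot: [-0.0, 0.737, 0.676, -0.001]
ft_force: [-0.3, -0.2, -4.3]
opening: 0.0472
```

Run:
```python
from h import *
to(*PL[3],.2,-4.9)
a=arm.camera("scene")["frame"][60:300,272:512];cv2.imwrite('pics/l250.png',cv2.resize(a,(600,600))[:,:,::-1])
```

```text
sd [0.     0.0001 0.0001]
{'t': 14.37, 'grasp': [0.6568, 0.2499, 0.2561], 'jaw': np.float64(-4.92), 'tilt': [-0.0028, -0.0014], 'F': [-0.5, -0.2, -3.0], 'open': 0.0472, 'wz': np.float64(-0.02), 'd_mm': [-374.8, -163.7, 57.2]}
```

View pics/l250.png

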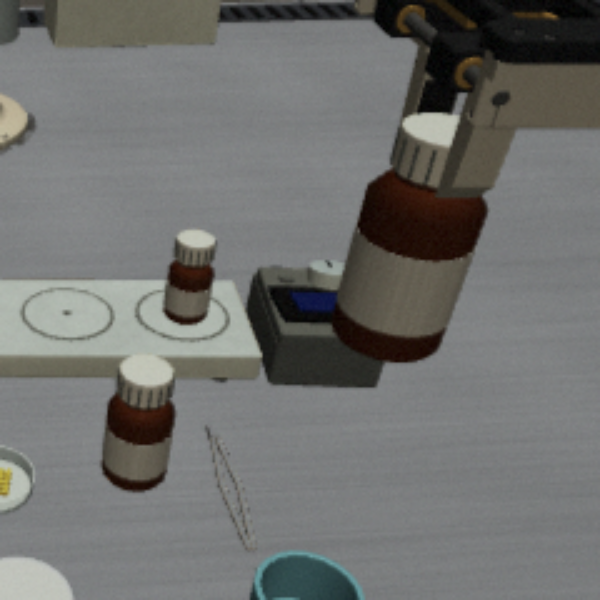

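The 250 hangs upright (cap (437,130), base (388,345)). The finger looks slightly towards +y of the cap centre; I'll check that over the ring.

Emit:
send_rows(
  increments=[
    [-0.01,-0.0045,0,0,0,0,0],
    [-0.02,-0.009,0,0,0,0,0],
    [-0.026,-0.0114,0,0,0,0,0],
    [-0.028,-0.0122,0,0,0,0,0],
    [-0.028,-0.0122,0,0,0,0,0],
  ],
)

```text
time: 14.83
tool_pos: [0.5976, 0.1419, 0.4166]
tool_rot: [-0.0, 0.737, 0.676, -0.001]
ft_force: [0.5, -1.4, -2.4]
opening: 0.0472
```

Emit:
send_rows(
  increments=[
    [-0.028,-0.0122,0,0,0,0,0],
    [-0.028,-0.0122,0,0,0,0,0],
    [-0.028,-0.0122,0,0,0,0,0],
    [-0.028,-0.0122,0,0,0,0,0],
    [-0.028,-0.0122,0,0,0,0,0],
  ],
)

```text
time: 15.25
tool_pos: [0.5245, 0.0074, 0.417]
tool_rot: [0.0, 0.737, 0.676, -0.0]
ft_force: [0.2, -0.9, -2.7]
opening: 0.047
```

Emit:
send_rows(
  increments=[
    [-0.028,-0.0122,0,0,0,0,0],
    [-0.028,-0.0122,0,0,0,0,0],
    [-0.028,-0.0122,0,0,0,0,0],
    [-0.026,-0.0114,0,0,0,0,0],
    [-0.0125,-0.0057,0,0,0,0,0],
  ],
)

```text
time: 15.67
tool_pos: [0.4594, -0.1122, 0.4167]
tool_rot: [0.0, 0.738, 0.674, -0.002]
ft_force: [0.2, -0.3, -4.4]
opening: 0.0471
```

Emit:
send_rows(
  increments=[
    [0,0,0.015,0,0,0,0],
    [0,0,0.025,0,0,0,0],
    [0,0,0.025,0,0,0,0],
    [0,0,0.015,0,0,0,0],
    [0,0,0.005,0,0,0,0],
  ],
)

```text
time: 16.08
tool_pos: [0.4601, -0.1087, 0.3299]
tool_rot: [-0.002, 0.737, 0.676, -0.001]
ft_force: [-0.7, 1.4, -2.8]
opening: 0.0473
```

Emit:
send_rows(
  increments=[
    [0,0,0,0,0,0,0],
    [0,0,0,0,0,0,0],
    [0,0,0,0,0,0,0],
  ],
)

```text
time: 16.33
tool_pos: [0.4626, -0.1084, 0.3334]
tool_rot: [0.001, 0.737, 0.676, 0.001]
ft_force: [0.1, 0.6, -3.2]
opening: 0.0471
```

Run:
```python
from h import *
to(*PL[3],.163,-4.9)
c=arm.camera("scene");print(proj(c,[[*PL[3],.032],[*PL[3],.17]]));a=c["frame"][80:230,120:320];cv2.imwrite('pics/p250.png',cv2.resize(a,(800,600))[:,:,::-1])
```

```text
sd [0.0001 0.     0.0002]
{'t': 16.53, 'grasp': [0.4628, -0.1086, 0.1743], 'jaw': np.float64(-4.93), 'tilt': [0.0019, -0.0009], 'F': [-0.3, -0.4, -3.2], 'open': 0.0473, 'wz': np.float64(-0.03), 'd_mm': [-1.0, -1.5, 11.3]}
[[207.21976809 184.09750021]
 [201.3976314  122.6755628 ]]
```

View pics/p250.png

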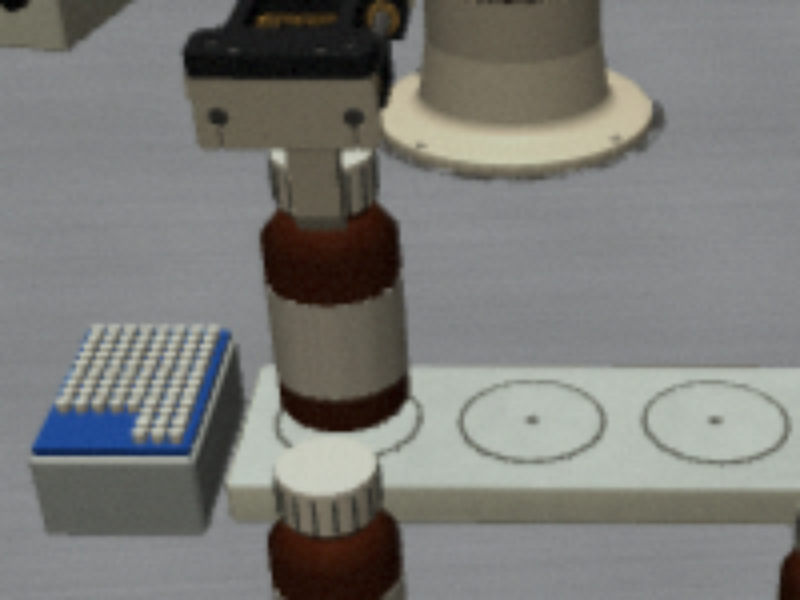

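The 250 is over the far ring, next to the tip box: base centre x≈345 against ring centre 350 (expected 347 at this height), so about 1 mm off. Lowering it.

Emit:
send_rows(
  increments=[
    [0.001,0,0.005,0,0,0,0],
    [0,0,0.004,0,0,0,0],
    [0,0,0.001,0,0,0,0],
    [0,0,0,0,0,0,0],
    [0,0,0,0,0,0,0],
  ],
)

```text
time: 17.0
tool_pos: [0.462, -0.1074, 0.322]
tool_rot: [-0.0, 0.737, 0.676, -0.0]
ft_force: [0.5, 0.4, -3.1]
opening: 0.0468
```

Emit:
send_rows(
  increments=[
    [0,0,0.001,0,0,0,0],
    [0,0,0,0,0,0,0],
    [0,0,0,0,0,0,0],
  ],
)

```text
time: 17.25
tool_pos: [0.4621, -0.1075, 0.3212]
tool_rot: [-0.0, 0.737, 0.676, 0.0]
ft_force: [0.9, 0.3, -4.0]
opening: 0.0471
```

Emit:
send_rows(
  increments=[
    [0,0,0.001,0,0,0,0],
    [0,0,0,0,0,0,0],
    [0,0,0,0,0,0,0],
  ],
)

```text
time: 17.5
tool_pos: [0.4621, -0.1075, 0.3202]
tool_rot: [0.0, 0.737, 0.676, 0.0]
ft_force: [-0.4, 0.3, -3.0]
opening: 0.0473
```

Emit:
send_rows(
  increments=[
    [-0.0007,0,0.0007,0,0,0,0],
    [0,0,0,0,0,0,0],
    [0,0,0,0,0,0,0],
  ],
)

```text
time: 17.75
tool_pos: [0.4622, -0.108, 0.3198]
tool_rot: [0.0, 0.737, 0.676, 0.0]
ft_force: [-0.3, 0.2, 1.9]
opening: 0.0473
```

Emit:
send_rows(
  increments=[
    [0,0,0.0005,0,0,0,0],
    [0,0,0,0,0,0,0],
    [0,0,0,0,0,0,0],
  ],
)

```text
time: 18.0
tool_pos: [0.4622, -0.1079, 0.3198]
tool_rot: [0.0, 0.737, 0.676, -0.0]
ft_force: [-2.5, 0.8, 8.2]
opening: 0.0472
```

Emit:
send_rows(
  increments=[
    [0,0,0.0005,0,0,0,0],
    [0,0,0,0,0,0,0],
    [0,0,0,0,0,0,0],
  ],
)

```text
time: 18.25
tool_pos: [0.4623, -0.1078, 0.3198]
tool_rot: [0.0, 0.737, 0.676, -0.0]
ft_force: [-4.9, 1.6, 13.7]
opening: 0.0469
```

Emit:
send_rows(
  increments=[
    [0,0,-0.001,0,0,0,0],
    [0,0,0,0,0,0,1],
    [0,0,0,0,0,0,1],
    [0,0,0,0,0,0,1],
    [0,0,0,0,0,0,1],
  ],
)

```text
time: 18.67
tool_pos: [0.4622, -0.1083, 0.3195]
tool_rot: [0.0, 0.737, 0.676, 0.0]
ft_force: [0.7, 0.2, 0.1]
opening: 0.0692
```

Emit:
send_rows(
  increments=[
    [0,0,0,0,0,0,1],
    [0,0,-0.005,0,0,0,1],
    [0,0,-0.02,0,0,0,1],
    [0,0,-0.03,0,0,0,1],
    [0,0,-0.015,0,0,0,1],
  ],
)

```text
time: 19.08
tool_pos: [0.4628, -0.1077, 0.3921]
tool_rot: [0.001, 0.737, 0.676, 0.001]
ft_force: [1.2, 0.0, 0.0]
opening: 0.0917
```

Emit:
send_rows(
  increments=[
    [0,0,0,0,0,0,1],
    [0,0,0,0,0,0,1],
    [0,0,0,0,0,0,1],
  ],
)

```text
time: 19.33
tool_pos: [0.4616, -0.1083, 0.389]
tool_rot: [-0.0, 0.737, 0.676, -0.0]
ft_force: [-0.1, 0.0, 0.0]
opening: 0.092
```

Run:
```python
from h import *
to(.617,-.1075,.17,-4.9)
```

```text
sd [0.0001 0.     0.0001]
{'t': 19.53, 'grasp': [0.4612, -0.1081, 0.2296], 'jaw': np.float64(-4.92), 'tilt': [-0.0017, 0.0007], 'F': [0.6, -0.5, -1.3], 'open': 0.0917, 'wz': np.float64(-0.02), 'd_mm': [13.9, 155.2, 59.3]}
```

Emit:
send_rows(
  increments=[
    [0.003,0.031,0,0,0,0,1],
    [0.003,0.031,0,0,0,0,1],
    [0.003,0.031,0,0,0,0,1],
    [0.003,0.031,0,0,0,0,1],
    [0.002,0.031,0,0,0,0,1],
  ],
)

```text
time: 19.95
tool_pos: [0.6189, -0.1074, 0.3883]
tool_rot: [-0.001, 0.737, 0.676, -0.0]
ft_force: [0.3, 0.2, 1.3]
opening: 0.0915
```

Emit:
send_rows(
  increments=[
    [0,0,0.02,0,0,0,1],
    [0,0,0.03,0,0,0,1],
    [0,0,0.02,0,0,0,1],
    [0,0,0,0,0,0,1],
    [0,0,0,0,0,0,1],
  ],
)

```text
time: 20.37
tool_pos: [0.6171, -0.1073, 0.3179]
tool_rot: [-0.002, 0.737, 0.676, -0.001]
ft_force: [0.3, -0.1, 0.8]
opening: 0.0918
```

Emit:
send_rows(
  increments=[
    [0,0,0,0,0,0,1],
    [0,0,0,0,0,0,1],
  ],
)

```text
time: 20.53
tool_pos: [0.6184, -0.1074, 0.3213]
tool_rot: [0.001, 0.737, 0.676, 0.001]
ft_force: [0.4, -0.2, 0.3]
opening: 0.0919
```

Run:
```python
from h import *
to(.617,-.1075,.106,-4.9)
c=arm.camera("scene");print(proj(c,[[*PL[3],.032],[*PL[3],.17],[.617,-.1075,.114]]))
a=c["frame"][80:280,80:330];cv2.imwrite('pics/p250c.png',cv2.resize(a,(750,600))[:,:,::-1])
```

```text
sd [0.0001 0.0001 0.0002]
{'t': 20.73, 'grasp': [0.6186, -0.1076, 0.1621], 'jaw': np.float64(-4.94), 'tilt': [0.0025, -0.0007], 'F': [-0.8, 0.0, 0.7], 'open': 0.0917, 'wz': np.float64(-0.04), 'd_mm': [0.0, -1.7, 56.1]}
[[207.21976809 184.09750021]
 [201.3976314  122.6755628 ]
 [201.4691097  195.25789901]]
```

View pics/p250c.png

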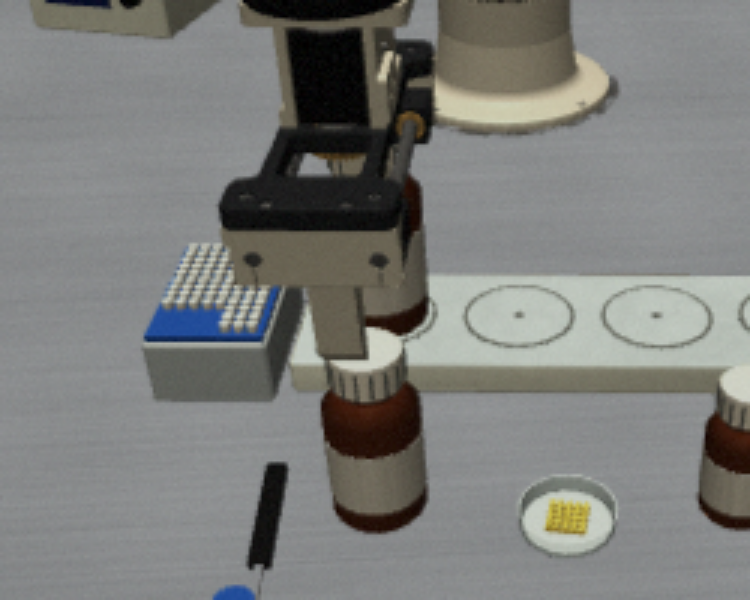

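The fingers straddle the 125's cap (cap (367,350), finger (340,320)), and the 250 stands behind it on its ring.

Emit:
send_rows(
  increments=[
    [0,0,0.015,0,0,0,1],
    [0,-0.001,0.02,0,0,0,1],
    [0,0,0.015,0,0,0,0.8],
    [0,0,0.006,0,0,0,0.5],
    [0,0,0,0,0,0,0.4],
  ],
)

```text
time: 21.2
tool_pos: [0.6156, -0.1074, 0.261]
tool_rot: [-0.002, 0.737, 0.676, -0.001]
ft_force: [0.3, -1.0, -0.3]
opening: 0.0765
```

Emit:
send_rows(
  increments=[
    [0,0,0,0,0,0,0.3],
    [0,0,0,0,0,0,0.2],
    [0,0,0,0,0,0,0.1],
    [0,0,0,0,0,0,0],
    [0,0,0,0,0,0,0],
  ],
)

```text
time: 21.62
tool_pos: [0.617, -0.1074, 0.2643]
tool_rot: [0.001, 0.737, 0.676, 0.0]
ft_force: [0.0, -0.0, 0.4]
opening: 0.0432
```

Emit:
send_rows(
  increments=[
    [0,0,0,0,0,0,0],
    [0,0,0,0,0,0,0],
    [0,0,0,0,0,0,0],
    [0,0,0,0,0,0,0],
    [0,0,0,0,0,0,0],
  ],
)

```text
time: 22.03
tool_pos: [0.617, -0.1074, 0.2642]
tool_rot: [0.001, 0.737, 0.676, 0.0]
ft_force: [0.2, -0.2, 5.2]
opening: 0.041
```

Emit:
send_rows(
  increments=[
    [0,0,-0.004,0,0,0,0],
    [0,0,-0.01,0,0,0,0],
    [0,0,-0.02,0,0,0,0],
    [0,0,-0.025,0,0,0,0],
    [0,0,-0.02,0,0,0,0],
  ],
)

```text
time: 22.45
tool_pos: [0.6163, -0.1072, 0.3436]
tool_rot: [-0.001, 0.737, 0.676, -0.0]
ft_force: [0.5, -0.3, -2.1]
opening: 0.0408
```

Emit:
send_rows(
  increments=[
    [0,0,-0.01,0,0,0,0],
    [0,0,-0.001,0,0,0,0],
    [0.0054,-0.0101,0,0,0,0,0],
    [0.01,-0.02,0,0,0,0,0],
    [0.013,-0.025,0,0,0,0,0],
  ],
)

```text
time: 22.87
tool_pos: [0.5637, -0.0754, 0.352]
tool_rot: [-0.001, 0.738, 0.675, -0.0]
ft_force: [0.2, 1.2, -2.1]
opening: 0.041
```

Emit:
send_rows(
  increments=[
    [0.013,-0.025,0,0,0,0,0],
    [0.013,-0.025,0,0,0,0,0],
    [0.013,-0.025,0,0,0,0,0],
    [0.009,-0.018,0,0,0,0,0],
    [0.004,-0.007,0,0,0,0,0],
  ],
)

```text
time: 23.28
tool_pos: [0.4656, -0.0124, 0.3521]
tool_rot: [-0.001, 0.736, 0.677, -0.002]
ft_force: [-0.6, 0.4, -2.5]
opening: 0.041
```

Emit:
send_rows(
  increments=[
    [0,0,0.01,0,0,0,0],
    [0,0,0.02,0,0,0,0],
    [0,0,0.015,0,0,0,0],
    [0,0,0.003,0,0,0,0],
    [0,0,0,0,0,0,0],
  ],
)

```text
time: 23.7
tool_pos: [0.469, -0.0146, 0.3038]
tool_rot: [-0.001, 0.737, 0.676, -0.001]
ft_force: [-0.5, 0.5, -2.2]
opening: 0.0411
```

Emit:
send_rows(
  increments=[
    [0,0,0,0,0,0,0],
    [0,0,0,0,0,0,0],
    [0,0,0,0,0,0,0],
  ],
)

```text
time: 23.95
tool_pos: [0.4697, -0.014, 0.3062]
tool_rot: [0.001, 0.737, 0.676, 0.001]
ft_force: [0.1, -0.6, -2.2]
opening: 0.0411
```

Run:
```python
from h import *
to(*PL[2],.1373,-4.9)
c=arm.camera("scene");print(proj(c,[[*PL[2],.032],[*PL[2],.042],[*PL[3],.032],[*PL[3],.17]]))
a=c["frame"][80:230,140:340];cv2.imwrite('pics/p125.png',cv2.resize(a,(800,600))[:,:,::-1])
```

```text
sd [0.0001 0.     0.0001]
{'t': 24.15, 'grasp': [0.4696, -0.0141, 0.1471], 'jaw': np.float64(-4.94), 'tilt': [0.0012, -0.0003], 'F': [-0.1, -0.2, -3.1], 'open': 0.0408, 'wz': np.float64(-0.04), 'd_mm': [-0.0, -0.2, 9.8]}
[[253.3033769  184.31746547]
 [253.25980498 180.28371711]
 [207.21976809 184.09750021]
 [201.3976314  122.6755628 ]]
```

View pics/p125.png

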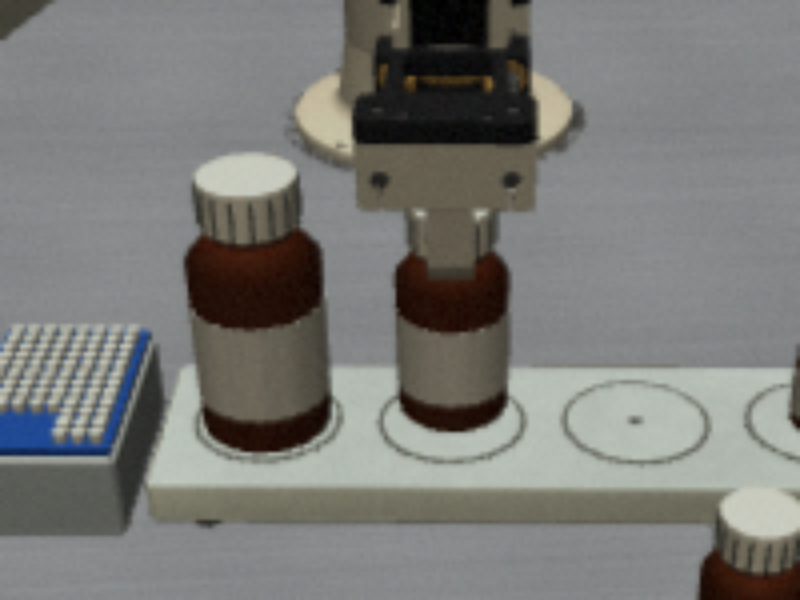

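Both are well placed. The 250's base centre is x≈267.5 against ring 270. The 125 is held at base centre x≈454 against ring 452.5. Fore-aft I'll check from above. Lowering the 125.

Emit:
send_rows(
  increments=[
    [0,0,0.005,0,0,0,0],
    [0,0,0.003,0,0,0,0],
    [0,0,0.001,0,0,0,0],
    [0,0,0,0,0,0,0],
    [0,0,0,0,0,0,0],
  ],
)

```text
time: 24.62
tool_pos: [0.469, -0.0139, 0.2963]
tool_rot: [-0.0, 0.737, 0.676, -0.0]
ft_force: [-0.9, 0.6, -2.7]
opening: 0.041
```

Emit:
send_rows(
  increments=[
    [0,0,0.0007,0,0,0,0],
    [0,0,0,0,0,0,0],
    [0,0,0,0,0,0,0],
  ],
)

```text
time: 24.87
tool_pos: [0.4691, -0.0138, 0.2961]
tool_rot: [0.0, 0.737, 0.676, 0.0]
ft_force: [-1.5, -0.1, 3.6]
opening: 0.0408
```

Emit:
send_rows(
  increments=[
    [0,0,0.0007,0,0,0,0],
    [0,0,0,0,0,0,0],
    [0,0,0,0,0,0,0],
  ],
)

```text
time: 25.12
tool_pos: [0.4692, -0.0137, 0.2961]
tool_rot: [0.0, 0.737, 0.676, -0.0]
ft_force: [-4.3, 0.3, 12.2]
opening: 0.0411
```

Emit:
send_rows(
  increments=[
    [0,0,0.0005,0,0,0,0],
    [0,0,0,0,0,0,0],
    [0,0,0,0,0,0,0],
  ],
)

```text
time: 25.37
tool_pos: [0.4693, -0.0136, 0.296]
tool_rot: [0.001, 0.737, 0.676, -0.0]
ft_force: [-5.4, -0.9, 18.2]
opening: 0.0407
```

Emit:
send_rows(
  increments=[
    [0,0,-0.0015,0,0,0,0],
    [0,0,0,0,0,0,1],
    [0,0,0,0,0,0,1],
    [0,0,0,0,0,0,1],
    [0,0,0,0,0,0,1],
  ],
)

```text
time: 25.78
tool_pos: [0.4691, -0.0141, 0.296]
tool_rot: [-0.0, 0.737, 0.676, 0.0]
ft_force: [0.4, 0.4, -0.2]
opening: 0.0635
```

Emit:
send_rows(
  increments=[
    [0,0,0,0,0,0,1],
    [0,0,-0.005,0,0,0,1],
    [0,0,-0.02,0,0,0,1],
    [0,0,-0.03,0,0,0,1],
    [0,0,-0.005,0,0,0,1],
  ],
)

```text
time: 26.2
tool_pos: [0.4705, -0.0132, 0.3598]
tool_rot: [0.002, 0.737, 0.676, 0.002]
ft_force: [0.7, 1.3, -0.0]
opening: 0.0908
```

Emit:
send_rows(
  increments=[
    [0.0266,0.031,0,0,0,0,1],
    [0.0266,0.031,0,0,0,0,1],
    [0.0266,0.031,0,0,0,0,1],
    [0.0266,0.031,0,0,0,0,1],
    [0.0266,0.0317,0,0,0,0,1],
  ],
)

```text
time: 26.62
tool_pos: [0.637, 0.1059, 0.3559]
tool_rot: [0.0, 0.737, 0.676, -0.0]
ft_force: [0.3, -0.2, 0.7]
opening: 0.0916
```

Emit:
send_rows(
  increments=[
    [0,0,0.02,0,0,0,1],
    [0,0,0.03,0,0,0,1],
    [0,0,0.01,0,0,0,1],
    [0,0,0,0,0,0,1],
    [0,0,0,0,0,0,1],
  ],
)

```text
time: 27.03
tool_pos: [0.6353, 0.1047, 0.2959]
tool_rot: [-0.0, 0.737, 0.676, -0.001]
ft_force: [0.5, -0.9, 0.7]
opening: 0.0921
```

Emit:
send_rows(
  increments=[
    [0,0,0,0,0,0,1],
    [0,0,0,0,0,0,1],
  ],
)

```text
time: 27.2
tool_pos: [0.6362, 0.1049, 0.2981]
tool_rot: [0.001, 0.737, 0.676, 0.001]
ft_force: [-0.9, -0.2, 0.6]
opening: 0.0917
```

Run:
```python
from h import *
to(.6355,.1053,.0845,-4.9)
```

```text
sd [0.0001 0.     0.0003]
{'t': 27.4, 'grasp': [0.6364, 0.105, 0.1387], 'jaw': np.float64(-4.96), 'tilt': [0.0023, 0.0], 'F': [0.1, 0.0, 0.6], 'open': 0.0918, 'wz': np.float64(-0.06), 'd_mm': [0.3, -1.0, 54.2]}
```

Emit:
send_rows(
  increments=[
    [0,0,0.015,0,0,0,1],
    [0,-0.0007,0.02,0,0,0,1],
    [0,0,0.013,0,0,0,0.8],
    [0,0,0.005,0,0,0,0.5],
    [0,0,0,0,0,0,0.4],
  ],
)

```text
time: 27.82
tool_pos: [0.634, 0.1049, 0.2409]
tool_rot: [-0.001, 0.737, 0.676, -0.002]
ft_force: [-0.4, 0.3, -0.4]
opening: 0.0764
```

Emit:
send_rows(
  increments=[
    [0,0,0,0,0,0,0.3],
    [0,0,0,0,0,0,0.2],
    [0,0,0,0,0,0,0.1],
    [0,0,0,0,0,0,0],
    [0,0,0,0,0,0,0],
  ],
)

```text
time: 28.23
tool_pos: [0.6352, 0.1052, 0.2438]
tool_rot: [0.0, 0.737, 0.676, 0.0]
ft_force: [0.2, 0.9, -0.8]
opening: 0.0432
```

Emit:
send_rows(
  increments=[
    [0,0,0,0,0,0,0],
    [0,0,0,0,0,0,0],
    [0,0,0,0,0,0,0],
    [0,0,0,0,0,0,0],
    [0,0,0,0,0,0,0],
  ],
)

```text
time: 28.65
tool_pos: [0.6351, 0.1053, 0.2435]
tool_rot: [0.0, 0.737, 0.676, 0.0]
ft_force: [0.4, -0.3, 3.0]
opening: 0.0351
```

Emit:
send_rows(
  increments=[
    [0,0,-0.004,0,0,0,0],
    [0,0,-0.01,0,0,0,0],
    [0,0,-0.02,0,0,0,0],
    [0,0,-0.025,0,0,0,0],
    [0,0,-0.02,0,0,0,0],
  ],
)

```text
time: 29.07
tool_pos: [0.6347, 0.1055, 0.3238]
tool_rot: [-0.0, 0.737, 0.676, 0.0]
ft_force: [1.2, -0.1, -0.1]
opening: 0.0348
```

Emit:
send_rows(
  increments=[
    [0,0,-0.01,0,0,0,0],
    [0,0,-0.001,0,0,0,0],
    [0,0,0,0,0,0,0],
  ],
)

```text
time: 29.32
tool_pos: [0.6348, 0.1051, 0.3334]
tool_rot: [0.0, 0.737, 0.676, 0.0]
ft_force: [-0.6, 0.3, -1.4]
opening: 0.0353
```

Contact on the plate is expected at TCP z ≈ 0.2755.

Emit:
send_rows(
  increments=[
    [-0.0026,-0.0101,0,0,0,0,0],
    [-0.005,-0.02,0,0,0,0,0],
    [-0.006,-0.025,0,0,0,0,0],
    [-0.006,-0.025,0,0,0,0,0],
    [-0.006,-0.025,0,0,0,0,0],
  ],
)

```text
time: 29.73
tool_pos: [0.526, 0.0882, 0.3312]
tool_rot: [-0.001, 0.737, 0.676, -0.001]
ft_force: [-0.6, -0.7, 0.4]
opening: 0.0352
```

Emit:
send_rows(
  increments=[
    [-0.006,-0.025,0,0,0,0,0],
    [-0.004,-0.017,0,0,0,0,0],
    [-0.003,-0.008,0,0,0,0,0],
    [0,0,0.01,0,0,0,0],
    [0,0,0.02,0,0,0,0],
  ],
)

```text
time: 30.15
tool_pos: [0.4785, 0.0798, 0.3038]
tool_rot: [0.002, 0.737, 0.676, 0.002]
ft_force: [1.3, 0.1, -1.1]
opening: 0.035
```

Emit:
send_rows(
  increments=[
    [0,0,0.012,0,0,0,0],
    [0,0,0.004,0,0,0,0],
    [0,0,0,0,0,0,0],
    [0,0,0,0,0,0,0],
    [0,0,0,0,0,0,0],
  ],
)

```text
time: 30.57
tool_pos: [0.4776, 0.0805, 0.2875]
tool_rot: [-0.0, 0.737, 0.676, 0.0]
ft_force: [0.6, 0.2, 0.1]
opening: 0.0349
```

Run:
```python
from h import *
to(*PL[1],.1165,-4.9)
c=arm.camera("scene");print((proj(c,[[*PL[1],.032],[*PL[1],.043]])-[200,80])*4)
a=c["frame"][80:230,200:400];cv2.imwrite('pics/p60.png',cv2.resize(a,(800,600))[:,:,::-1])
```

```text
sd [0.0001 0.0001 0.    ]
{'t': 30.77, 'grasp': [0.4777, 0.0803, 0.1287], 'jaw': np.float64(-4.92), 'tilt': [0.0012, 0.0002], 'F': [-0.5, -0.1, -1.3], 'open': 0.0353, 'wz': np.float64(-0.02), 'd_mm': [-0.2, -0.1, 12.2]}
[[395.57460705 418.3566346 ]
 [396.86045861 400.5864053 ]]
```

View pics/p60.png

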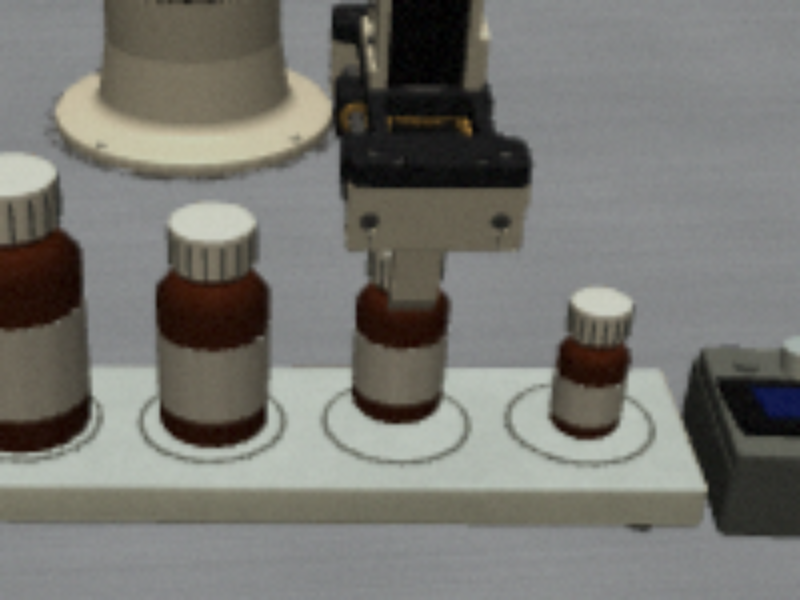

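The 60 is centred in x (396 against ring 396.5), and so is the 125 (213 against 213.5). The 30 sits about 7 px (3 mm) off towards +y (587 against 580). Lowering the 60.

Emit:
send_rows(
  increments=[
    [0,0,0.005,0,0,0,0],
    [0,0,0.004,0,0,0,0],
    [0,0,0.001,0,0,0,0],
    [0,0,0,0,0,0,0],
    [0,0,0,0,0,0,0],
  ],
)

```text
time: 31.23
tool_pos: [0.477, 0.0801, 0.2769]
tool_rot: [-0.0, 0.737, 0.676, -0.0]
ft_force: [-0.3, -0.1, -1.4]
opening: 0.0346
```

Emit:
send_rows(
  increments=[
    [0,0,0.0007,0,0,0,0],
    [0,0,0,0,0,0,0],
    [0,0,0,0,0,0,0],
  ],
)

```text
time: 31.48
tool_pos: [0.4771, 0.0801, 0.2765]
tool_rot: [0.0, 0.737, 0.676, 0.0]
ft_force: [0.7, 0.4, -1.0]
opening: 0.0351
```

Emit:
send_rows(
  increments=[
    [0,0,0.0007,0,0,0,0],
    [0,0,0,0,0,0,0],
    [0,0,0,0,0,0,0],
  ],
)

```text
time: 31.73
tool_pos: [0.4771, 0.0801, 0.2758]
tool_rot: [0.0, 0.737, 0.676, 0.0]
ft_force: [-0.2, 0.2, -1.2]
opening: 0.0349
```

Emit:
send_rows(
  increments=[
    [0,0,0.0007,0,0,0,0],
    [0,0,0,0,0,0,0],
    [0,0,0,0,0,0,0],
  ],
)

```text
time: 31.98
tool_pos: [0.4772, 0.0802, 0.2754]
tool_rot: [0.0, 0.737, 0.676, 0.0]
ft_force: [-0.3, -0.3, 3.8]
opening: 0.0348
```

Emit:
send_rows(
  increments=[
    [0,0,-0.0005,0,0,0,0],
    [0,0,0,0,0,0,1],
    [0,0,0,0,0,0,1],
    [0,0,0,0,0,0,1],
    [0,0,0,0,0,0,1],
  ],
)

```text
time: 32.4
tool_pos: [0.4771, 0.08, 0.2755]
tool_rot: [-0.0, 0.737, 0.676, 0.0]
ft_force: [-0.0, -0.0, -0.1]
opening: 0.0569
```

Emit:
send_rows(
  increments=[
    [0,0,0,0,0,0,1],
    [0,0,-0.005,0,0,0,1],
    [0,0,-0.025,0,0,0,1],
    [0,0,-0.035,0,0,0,1],
    [0,0,-0.015,0,0,0,1],
  ],
)

```text
time: 32.82
tool_pos: [0.4778, 0.081, 0.3587]
tool_rot: [0.001, 0.736, 0.676, 0.001]
ft_force: [1.1, -0.4, -0.4]
opening: 0.0894
```

Emit:
send_rows(
  increments=[
    [0.03,0,0,0,0,0,1],
    [0.04,0,0,0,0,0,1],
    [0.04,0,0,0,0,0,1],
    [0.04,0,0,0,0,0,1],
    [0.04,0,0,0,0,0,1],
  ],
)

```text
time: 33.23
tool_pos: [0.4934, 0.2708, 0.356]
tool_rot: [0.0, 0.737, 0.676, 0.0]
ft_force: [1.1, 0.1, 0.1]
opening: 0.0919
```

Emit:
send_rows(
  increments=[
    [0.04,0,0,0,0,0,1],
    [0.04,0,0,0,0,0,1],
    [0.03,0,0,0,0,0,1],
    [0,0,0,0,0,0,1],
    [0,0,0,0,0,0,1],
  ],
)

```text
time: 33.65
tool_pos: [0.5015, 0.3814, 0.3556]
tool_rot: [-0.001, 0.735, 0.678, 0.0]
ft_force: [-0.3, -0.2, -0.4]
opening: 0.0914
```

```bash
cat > chk.py <<'E'
from h import *
c=arm.camera("top");f=c["frame"];g=cv2.GaussianBlur(cv2.cvtColor(f,cv2.COLOR_RGB2GRAY),(3,3),0)
sc=arm.camera("scene");sh=cv2.cvtColor(sc["frame"],cv2.COLOR_RGB2HSV)
for b,pl in zip((30,60,125,250),PL):
    z=.032+H[b];u,v=np.round(proj(c,[*pl,z])[0]).astype(int)
    w=20;sub=cv2.cvtColor(f,cv2.COLOR_RGB2HSV)
    m=np.zeros(g.shape,np.uint8);m[v-w:v+w,u-w:u+w]=(g[v-w:v+w,u-w:u+w]>140)
    n,l,st,ce=cv2.connectedComponentsWithStats(m);k=l[v,u];p=plane(c,ce[k],z)[0]
    e=(p[:2]-pl)*1000;print(b,g[v,u],st[k].tolist(),'cap-ring mm',e.round(1))
a=cv2.resize(f[180:290,100:380],(800,314));cv2.imwrite('pics/fin_top.png',a[:,:,::-1])
print(arm.read_state()["time"],np.round(arm.read_state()["tool_pos"],3))
E
python3 chk.py
```

```text
30 148 [136, 216, 16, 16, 185] cap-ring mm [-0.2  2.5]
60 148 [190, 222, 19, 19, 293] cap-ring mm [-0.9 -0. ]
125 148 [245, 227, 24, 24, 443] cap-ring mm [-0.6  0.5]
250 149 [307, 232, 29, 29, 680] cap-ring mm [-0.3 -0.2]
33.75 [0.503 0.378 0.355]
```

View pics/fin_top.png

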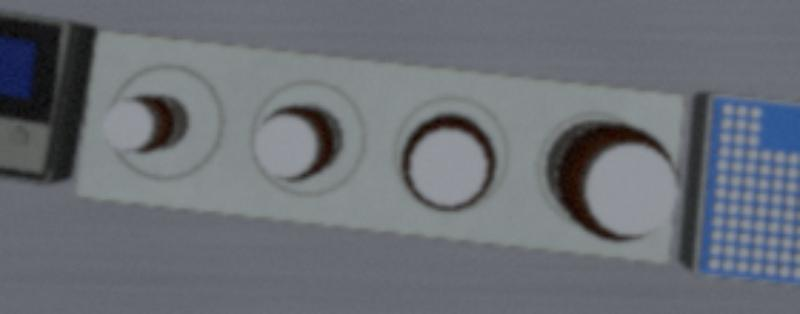

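All four bottles stand upright in their rings, in order. Caps are within 1 mm of the ring centres except the 30, which is +2.5 mm in y; the scene view agrees. There is ample time to regrasp and shift it.

```bash
python3 -c "
from h import *
to(.4856,.1775,.1,-4.9)"
```

```text
sd [0.0001 0.0001 0.0001]
{'t': 33.95, 'grasp': [0.5035, 0.3769, 0.1964], 'jaw': np.float64(-5.05), 'tilt': [0.0002, -0.0014], 'F': [-1.0, -0.3, 0.1], 'open': 0.0917, 'wz': np.float64(-0.15), 'd_mm': [-200.1, -0.3, 96.7]}
```

Emit:
send_rows(
  increments=[
    [-0.03,0,0,0,0,0,1],
    [-0.035,0,0,0,0,0,1],
    [-0.04,0,0,0,0,0,1],
    [-0.04,0,0,0,0,0,1],
    [-0.035,0,0,0,0,0,1],
  ],
)

```text
time: 34.37
tool_pos: [0.487, 0.1962, 0.3554]
tool_rot: [0.001, 0.738, 0.675, -0.001]
ft_force: [0.3, -0.0, 0.5]
opening: 0.0918
```

Emit:
send_rows(
  increments=[
    [-0.02,0,0,0,0,0,1],
    [0,0,0.02,0,0,0,1],
    [0,0,0.03,0,0,0,1],
    [0,0,0,0,0,0,1],
    [0,0,0,0,0,0,1],
  ],
)

```text
time: 34.78
tool_pos: [0.485, 0.1786, 0.305]
tool_rot: [-0.001, 0.737, 0.676, -0.001]
ft_force: [0.8, -0.4, 1.1]
opening: 0.0918
```

Emit:
send_rows(
  increments=[
    [0,0,0,0,0,0,1],
    [0,0,0,0,0,0,1],
    [0,0,0,0,0,0,1],
  ],
)

```text
time: 35.03
tool_pos: [0.4861, 0.1803, 0.3069]
tool_rot: [0.001, 0.737, 0.676, 0.001]
ft_force: [-0.5, -0.0, 0.4]
opening: 0.092
```

Emit:
send_rows(
  increments=[
    [-0.0022,0,0.015,0,0,0,1],
    [0,0,0.02,0,0,0,1],
    [0,0,0.01,0,0,0,0.8],
    [0,0,0.003,0,0,0,0.6],
    [0,0,0,0,0,0,0.4],
  ],
  grip_force=25,
)

```text
time: 35.45
tool_pos: [0.4852, 0.1778, 0.2573]
tool_rot: [-0.0, 0.737, 0.676, -0.0]
ft_force: [0.4, -0.5, -0.2]
opening: 0.0765
```

Emit:
send_rows(
  increments=[
    [0,0,0,0,0,0,0.3],
    [0,0,0,0,0,0,0.2],
    [0,0,0,0,0,0,0.1],
    [0,0,0,0,0,0,0],
    [0,0,0,0,0,0,0],
  ],
)

```text
time: 35.87
tool_pos: [0.4856, 0.1776, 0.258]
tool_rot: [0.0, 0.737, 0.676, 0.0]
ft_force: [-0.2, 0.5, -0.3]
opening: 0.0429
```

Emit:
send_rows(
  increments=[
    [0,0,0,0,0,0,0],
    [0,0,0,0,0,0,0],
    [0,0,0,0,0,0,0],
    [0,0,0,0,0,0,0],
    [0,0,0,0,0,0,0],
  ],
)

```text
time: 36.28
tool_pos: [0.4855, 0.1775, 0.2576]
tool_rot: [0.0, 0.737, 0.676, 0.0]
ft_force: [0.6, 0.2, 2.0]
opening: 0.0292
```

Emit:
send_rows(
  increments=[
    [0,0,-0.003,0,0,0,0],
    [0,0,0,0,0,0,0],
    [-0.0025,0,0,0,0,0,0],
    [0,0,0,0,0,0,0],
    [0,0,0,0,0,0,0],
  ],
)

```text
time: 36.7
tool_pos: [0.4852, 0.1747, 0.2604]
tool_rot: [0.0, 0.737, 0.676, -0.0]
ft_force: [0.3, -0.1, -1.0]
opening: 0.0292
```

Emit:
send_rows(
  increments=[
    [0,0,0.002,0,0,0,0],
    [0,0,0.0005,0,0,0,0],
    [0,0,0,0,0,0,0],
    [0,0,0,0,0,0,0],
  ],
)

```text
time: 37.03
tool_pos: [0.4852, 0.175, 0.2579]
tool_rot: [-0.0, 0.737, 0.676, -0.0]
ft_force: [-0.8, 0.8, -1.1]
opening: 0.0293
```

Emit:
send_rows(
  increments=[
    [0,0,0.0007,0,0,0,0],
    [0,0,0,0,0,0,0],
    [0,0,0,0,0,0,0],
  ],
)

```text
time: 37.28
tool_pos: [0.4853, 0.1752, 0.2576]
tool_rot: [0.0, 0.737, 0.676, 0.0]
ft_force: [-0.4, 0.9, 2.6]
opening: 0.029
```

Emit:
send_rows(
  increments=[
    [0,0,0,0,0,0,1],
    [0,0,0,0,0,0,1],
    [0,0,0,0,0,0,1],
    [0,0,0,0,0,0,1],
    [0,0,0,0,0,0,1],
  ],
)

```text
time: 37.7
tool_pos: [0.4852, 0.175, 0.2573]
tool_rot: [-0.0, 0.737, 0.676, -0.0]
ft_force: [0.5, -0.5, -0.5]
opening: 0.0583
```

Emit:
send_rows(
  increments=[
    [0,0,0,0,0,0,1],
    [0,0,-0.005,0,0,0,1],
    [0,0,-0.025,0,0,0,1],
    [0,0,-0.035,0,0,0,1],
    [0,0,-0.03,0,0,0,1],
  ],
)

```text
time: 38.12
tool_pos: [0.4849, 0.1753, 0.3537]
tool_rot: [-0.001, 0.737, 0.676, -0.0]
ft_force: [1.4, 0.7, -0.2]
opening: 0.0902
```

Emit:
send_rows(
  increments=[
    [0.03,0,0,0,0,0,1],
    [0.04,0,0,0,0,0,1],
    [0.04,0,0,0,0,0,1],
    [0.04,0,0,0,0,0,1],
    [0.04,0,0,0,0,0,1],
  ],
)

```text
time: 38.53
tool_pos: [0.5017, 0.3657, 0.3528]
tool_rot: [0.0, 0.737, 0.676, 0.0]
ft_force: [0.1, 0.5, 0.8]
opening: 0.092
```

Emit:
send_rows(
  increments=[
    [0.02,0,0,0,0,0,1],
    [0,0,0,0,0,0,1],
    [0,0,0,0,0,0,1],
    [0,0,0,0,0,0,1],
    [0,0,0,0,0,0,1],
  ],
)

```text
time: 38.95
tool_pos: [0.5039, 0.3825, 0.3521]
tool_rot: [0.001, 0.738, 0.675, -0.001]
ft_force: [-0.3, 1.1, 0.1]
opening: 0.0916
```

```bash
python3 chk.py; python3 -c "
from h import *
cv2.imwrite('pics/end.png',arm.camera('scene')['frame'][:,:,::-1])"
```

```text
30 148 [137, 217, 16, 16, 187] cap-ring mm [-1.1  0.1]
60 149 [190, 222, 19, 19, 295] cap-ring mm [-1. -0.]
125 149 [245, 227, 24, 24, 443] cap-ring mm [-0.6  0.5]
250 148 [307, 232, 29, 29, 680] cap-ring mm [-0.3 -0.2]
39.05 [0.504 0.382 0.352]
```

View pics/end.png

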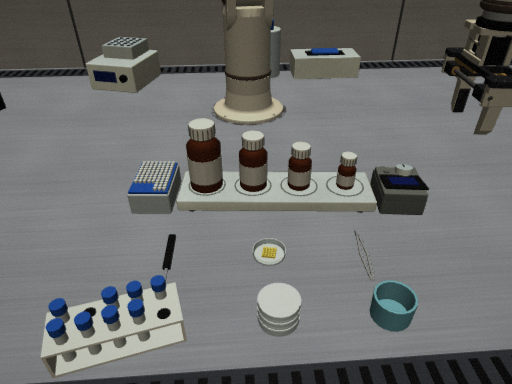

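The final picture shows the four bottles upright in order on their rings: 250 at (205,185), 125 at (253,182), 60 at (299,183) and 30 at (346,180), beside the box. The dish is unmoved at (269,251) and the arm is clear.

```bash
python3 -c "
from plant import arm
print(arm.hand_in())"
```

```text
the job is handed in; nothing more can be done
None
```

The four bottles stand upright and free on their rings: 30 next to the control box, then 60, 125 and 250 at the far end. I handed the job in at about 39 s of the 106 s allowed.

- **Final check:** in the last top-view measurement every cap is within about 1.1 mm of its ring centre. The last scene picture shows the bottles in that order, the dish where it was and the arm clear of everything.
- **Corrected:** bottle_30 first landed 2.5 mm off along the row, because I began lifting before the fingers had fully shut. I regripped it and moved it to within about 1 mm.
- **Small disagreement:** mid-job, the scene view put bottle_250 about 1.3 mm off along the row, where the top view said 0.2 mm. That is within the 2 mm camera calibration, so I left it.
- **Forces:** the highest reading I saw was about 24 N at the wrist, while setting a bottle down.

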